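# Stock the empty cell of the covered ink crate

### The arm

A 7-joint arm with a two-finger parallel gripper is mounted at the origin on the work surface. World frame = base frame: x ahead of the robot, y to its left, z up, the work surface at z = 0. Lengths are in m, angles in rad, forces in N, time in s.
With the tool pointing down it reaches from about 0.425 to 0.975 m from the base axis. Payload 16.7 kg.
Tool frame: the origin (TCP) lies at the very end of the fingers, on their centre line; the grasp point (between the pads) lies 19 mm behind it (grip_point_offset is the distance from the TCP to the grasp point, in m); z points along the fingers, y is the line along which they close (so a half turn about z gives the same grasp; the last joint's range is limited). The gripper opens to 85 mm and grips with 20 to 120 N. Pads are 22 mm wide; open, the fingers measure 114 mm over their backs; the gripper's body (76 mm by 85 mm) begins 54 mm behind the grasp point. The pads swing forward as they close: fully open they stand 13 mm farther back than shut.
Start: joints at [-1.333, 0.426, 0.074, 1.606, -0.034, 1.111, -0.067], TCP at [0.255, 0.625, 0.231] pointing down, gripper open.
Joint ranges: [-2.85, 2.85], [-0.5, 2.14], [-1.23, 1.37], [0.21, 2.46], [-1.02, 4.16], [0.16, 2.05], [-2.73, 2.73]. Speed limits (rad/s): [1.89, 1.89, 2.39, 2.39, 3.01, 3.01, 3.01].

### API

Orientations are given as a rotation vector (axis times angle).
In Python, from bench import state, grab_frame, camera_info, sign_off, search_frame, outline_of, grip_point_offset gives the robot as it stands. The module is installed in compiled form; this text tells all that it offers.
- The arm moves only by the tool arm_command, never from a script. Its argument "motion" is a list of rows, each an object with "delta_pos": the shift along the tool's x, y, z in m, a list of three; "turn": the turn about the tool's z in rad. In form: [{"delta_pos": [dx, dy, dz], "turn": turn}, ...]. A call has 1 to 12 rows; each row is the pose to reach, as a shift and turn from the pose commanded when the call began, along the tool's axes at that moment; what a row does not reach only later rows make up. A row lasts 1/12 s, in which the tool goes at most 41.7 mm and 7.16 degrees, less where a joint would pass 70% of its speed; a pose out of reach is approached as far as the arm can. A call with a gripper value outside its range is refused whole. "claw" is the opening, from -1 (shut) to 1 (fully open), set as the call begins (left out, the last holds). The fingers move at their own pace and stop on an object; "grip_force" is the grip in N (left out, the last holds). Time passes only in rows, so rows that repeat a pose let the fingers close. It gives the time, the measured TCP pose, the force, the opening and the grip force at its end, in the units of the state.
- state(): the state, without advancing time (a new reading comes with each control period).
- grab_frame(name): name is "side" or "top"; returns the picture (400x640x3 uint8, blue, green, red); there is no depth.
- camera_info(name): a dict with "mtx" (3x3 intrinsics, pixels), "position" and "orientation" of the camera in the world. Camera axes: x right, y up, looking along -z (the intrinsics and any distortion apply to the point x, -y, -z); pixel columns grow to the right and rows downward; lengths in m; the calibration is good to about 2 mm. A picture is of the moment at which its call begins. camera_info takes no time and is no camera call.
- sign_off(): hands the job in; it is judged then, once.
Trained networks look in the newest picture that a camera, given by its name, has taken for a name from the list of things; names that differ only in an ending like _2 or _b are one class to them, and where a whole thing is asked for, a point or a joint stands for the part that bears it (a point fixed in the world has none). Each returns a list of dicts, best first, with "p" (0 to 1); they miss things now and then, are a little off and sometimes report something else, mostly with a low value. They report only what shows in the picture. A call takes as long as a camera call.
- search_frame(camera, thing): "rect" ([left, top, width, height] in pixels, round what is visible of it).
- outline_of(camera, thing): "region" (400x640 bool, what is visible of it) and "rect" ([left, top, width, height] in pixels, round what is visible of it).
The state is a dict: "time": time; "qpos": joint angles; "qd": joint speeds; "effort": joint torques, N m; "tcp_pos": TCP position; "orientation": TCP orientation; "wrist_force": force on the tool from outside, world axes, zero at the start; "torque": the same for the moment, N m; "finger_gap": opening from 0.0 (shut) to 1.0 (fully open); "gripper_force": force on a finger pad.
Only numpy, scipy, OpenCV 4.12 (cv2) and the standard library are available. Lean on these libraries where they do the work, as an engineer would, in place of code of your own. Each camera call takes 0.05 s, during which the arm holds its last target. There are 200 camera calls.

### The job

Put the ink bottle that stands on the bench away in the one empty cell of the three-cell crate. Covers ride high over a full cell and sit all the way down over an empty one: lift the cover that sits low off its cell, stand it knob up on the bench, then stand the bottle upright in that cell without dropping it. Leave the cover that rides high as it is.

Things in the scene. Friction and masses are not known exactly. Their poses are not given: they have to be found in the camera images.
- bottle_mid (a point): Centre of the ink bottle standing loose on the bench, left or right of the crate; z up. White plastic cylinder with a black cap, 36 mm diameter, 110 mm high, 0.08 to 0.15 kg; its underside is 55 mm below. A like bottle already stands in the crate's uncovered cell. Grip it in its top 40 mm: only its top 50 mm stand out of a cell.
- low_cover_knob (a point): Knob of the loose cover that sits low. Black square hood, open below, 78 mm wide, 63 mm high, walls 3 mm, top 5 mm; upright round steel knob 22 mm in diameter, 38 mm high; 0.15 kg. The point is on the knob's axis, 26 mm above the hood's top, 89 mm above its lower edge (at start 103 mm above the bench); z up. 4 mm clearance round the cell; raise 60 mm to free it.
- high_cover_knob (a point): Knob of the other, equal cover, which rests loosely on the bottle in a full cell of the crate and so rides 50 mm higher (this point, the same as on the low cover, is 153 mm above the bench; knob top 165 mm). z up. To be left alone.
- empty_cell (a point): Centre of the empty cell's inner floor, 12 mm above the bench. Fixed white box, 56 x 56 mm inside, 64 outside, 60 deep, rim 72 mm above the bench. Three cells in a row along y, 110 mm apart, on a base 100 (x) by 330 (y) by 8 mm; any one is the empty one. x: across the row, away from the robot; z up. The bench 0.40 to 0.49 m ahead of the robot's base, 50 mm either side, is clear.

How it is judged:
By the outcome, as a careful person would: the job done as asked, in the order asked, and still so for the second after the job is handed in, with the robot touching nothing.
It also fails if it takes over 61 s, if anything falls off the work surface, if the arm or the gripper's body presses on something with over 40 N, if the wrist force passes 120 N, or if a joint passes its speed limit or range.

## Working session

There is one attempt and no reset: what is moved stays moved. The work goes in short steps, Python scripts to look and compute and a tool call to move; the robot and the scene stay as the last step left them, time stands still between calls to the robot, and variables do not carry over. Pictures are saved under pics/ and viewed, at most 10 in all, crops included, and the job is handed in when it is done.

Besides the shell and the picture viewer there is one more tool, called after "Emit:" by a JSON object that holds its "op" and its "data", one argument or row to a line. arm_command: Moves the arm, as the interface text tells. Its arguments: {"type":"object","properties":{"motion":{"type":"array"},"claw":{"type":"number"},"grip_force":{"type":"number"}},"required":["motion"]}

```bash
mkdir -p pics; cat > h.py <<'E'
import numpy as np, cv2
from scipy.spatial.transform import Rotation as R
from bench import *
def rot(o):
    o=np.array(o,float)
    if o.shape==(3,3): return o
    return (R.from_rotvec(o) if o.size==3 else R.from_quat(o)).as_matrix()
def proj(cam,P):
    c=camera_info(cam); p=rot(c["orientation"]).T@(np.array(P)-c["position"]); q=np.array(c["mtx"])@[p[0],-p[1],-p[2]]
    return q[:2]/q[2]
def ray(cam,u,v):
    c=camera_info(cam); d=np.linalg.inv(c["mtx"])@[u,v,1]; return np.array(c["position"]),rot(c["orientation"])@[d[0],-d[1],-d[2]]
def atz(cam,u,v,z):
    o,d=ray(cam,u,v); return o+d*(z-o[2])/d[2]
E
python3 - <<'E'
from h import *
for c in("side","top"):
    print(camera_info(c)); cv2.imwrite(f"pics/{c}0.png",grab_frame(c))
    for t in("bottle_mid","low_cover_knob","high_cover_knob","empty_cell"):
        print(c,t,[(round(d["p"],2),np.round(d["rect"])) for d in search_frame(c,t)])
s=state();print(s,grip_point_offset)
E
```

```text
{'mtx': array([[394.73158039,   0.        , 321.09964426],
       [  0.        , 394.73158039, 198.07969429],
       [  0.        ,   0.        ,   1.        ]]), 'position': array([ 0.06869985, -0.57508608,  0.71865332]), 'orientation': array([ 0.8628723 , -0.30288814, -0.67450417])}
side bottle_mid [(0.64, array([383., 296.,  21.,  44.]))]
side low_cover_knob [(0.57, array([318., 195.,  44.,  41.]))]
side high_cover_knob [(0.7, array([284., 162.,  43.,  42.]))]
side empty_cell [(0.6, array([285., 163.,  42.,  41.]))]
{'mtx': array([[451.27301652,   0.        , 316.05605052],
       [  0.        , 451.27301652, 201.65569171],
       [  0.        ,   0.        ,   1.        ]]), 'position': array([ 4.15611812e-01, -2.15972542e-06,  1.19259725e+00]), 'orientation': array([ 0.11843515, -0.06287967, -1.57119074])}
top bottle_mid [(0.69, array([447., 232.,  26.,  13.]))]
top low_cover_knob []
top high_cover_knob [(0.74, array([277., 167.,  36.,  41.]))]
top empty_cell []
{'time': 0.5, 'qpos': array([-1.33351736,  0.42615407,  0.07389897,  1.60602013, -0.03408669,
        1.11079743, -0.06706995]), 'qd': array([-3.94258821e-04, -2.53056042e-05, -1.75154237e-05, -1.05832826e-03,
        7.48574204e-04, -2.65336333e-03, -1.16378890e-03]), 'effort': array([-3.39449922e-03, -9.48858118e+01,  3.75265628e+00, -4.63578415e+01,
        1.88276614e-02,  3.39419821e-03,  1.30712260e-05]), 'tcp_pos': array([0.25461872, 0.62508244, 0.23125678]), 'orientation': array([-6.03798321e-01, -3.08299179e+00,  1.84179431e-04]), 'wrist_force': array([-0.3335914 , -0.24552857, -0.2750073 ]), 'torque': array([-0.00373046,  0.07087065,  0.0014614 ]), 'gripper_force': 0.0, 'finger_gap': 1.0015223932140198} 0.0187
```

View pics/side0.png

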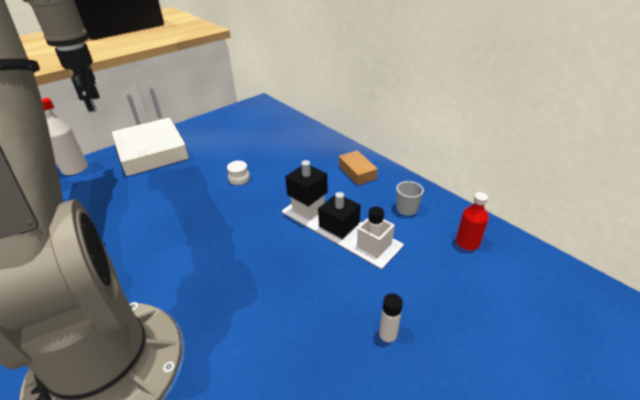

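View pics/top0.png

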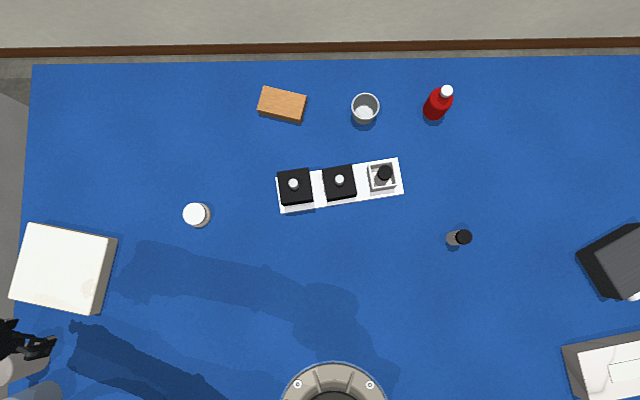

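The side view shows the low cover in the middle cell (knob about (340,200)). The high cover is left at (306,185), the uncovered bottle right at (376,225) and the loose bottle at (391,318). In the top view the low knob is at (339,180), the high knob at (293,184), the loose bottle's cap at (463,237), and the base spans (276–403, 158–213).

```bash
cat >> h.py <<'E'
def blob(img,box,lo,hi):
    x,y,w,h=box; m=cv2.inRange(img[y:y+h,x:x+w],np.array(lo),np.array(hi))
    n,l,s,c=cv2.connectedComponentsWithStats(m); k=1+np.argmax(s[1:,4]); return c[k]+[x,y],s[k]
def tri(p,q):
    o1,d1=ray("side",*p);o2,d2=ray("top",*q); d1/=np.linalg.norm(d1);d2/=np.linalg.norm(d2)
    t=np.linalg.lstsq(np.c_[d1,-d2],o2-o1,rcond=None)[0]; a=o1+d1*t[0];b=o2+d2*t[1]; return (a+b)/2,np.linalg.norm(a-b)
E
python3 - <<'E'
from h import *
T=cv2.imread("pics/top0.png");S=cv2.imread("pics/side0.png")
k,s=blob(T,(328,170,24,20),(110,)*3,(255,)*3);print("knob top",k,s,atz("top",*k,.113))
kh,s=blob(T,(282,174,24,20),(110,)*3,(255,)*3);print("high",kh,s,atz("top",*kh,.163))
c,s=blob(T,(440,225,40,25),(0,0,0),(60,50,50));print("cap",c,s,atz("top",*c,.108))
ks,s=blob(S,(330,190,20,20),(110,)*3,(255,)*3);print("side knob",ks,s); print(tri(ks,k))
b,s=blob(S,(375,285,35,35),(0,0,0),(60,60,60));print("side cap",b,s,tri(b,c))
m=((T[:,:,2]>150)).astype(np.uint8); m[:150]=0;m[220:]=0;m[:,:260]=0;m[:,420:]=0
r=cv2.minAreaRect(np.argwhere(m)[:,::-1].astype(np.float32));B=cv2.boxPoints(r);print(B)
W=np.array([atz("top",*p,.008) for p in B]);print(W[:,:2],W.mean(0))
for i in range(4): d=W[(i+1)%4]-W[i];print(np.linalg.norm(d),np.degrees(np.arctan2(d[1],d[0])))
big=np.hstack([cv2.resize(T[140:260,260:480],None,fx=3.6,fy=3.6)]);cv2.imwrite("pics/c1.png",big)
E
```

```text
knob top [339.04615385 178.58461538] [ 7  4  9 10 65] [ 0.59680464 -0.01748744  0.113     ]
high [292.66666667 182.68      ] [ 6  4 10 10 75] [0.57950111 0.09056747 0.163     ]
cap [463.18817204 236.53225806] [ 15   5  17  14 186] [ 0.45656369 -0.31082696  0.108     ]
side knob [339.02040816 198.23469388] [ 5  2  9 16 98]
(array([ 0.59790917, -0.01716461,  0.1023724 ]), np.float64(0.0016634270521712663))
side cap [392.10802469 304.66666667] [  8   9  19  22 324] (array([ 0.45671506, -0.31332681,  0.09864402]), np.float64(0.0005305955066290253))
[[274.19534 176.87924]
 [397.66208 156.56192]
 [403.69766 193.23962]
 [280.23093 213.55695]]
[[ 0.62014214  0.15373182]
 [ 0.672709   -0.17516847]
 [ 0.57428664 -0.1888817 ]
 [ 0.5217931   0.13670133]] [ 0.59723272 -0.01840425  0.008     ]
0.33307458139889007 -80.91943614191572
0.09937310812737087 -172.06801879814552
0.32978763217030366 99.15894227884408
0.09981268334813002 9.824131657129639
```

View pics/c1.png

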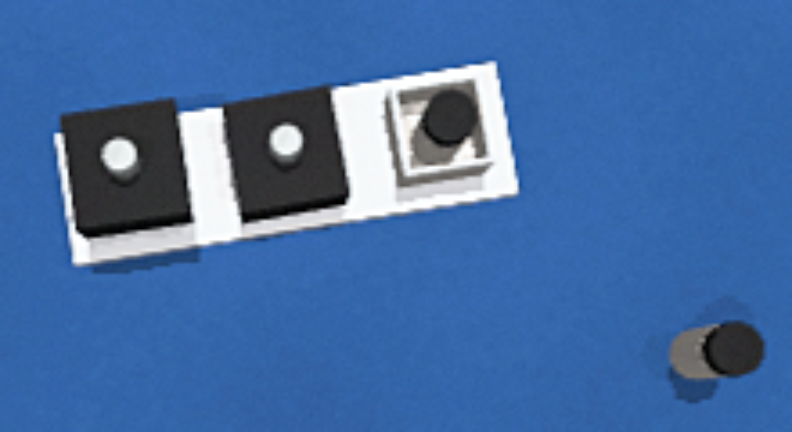

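The crop shows the crate as the measurement gives it: yaw about 9°, with the middle cell under the low cover at (0.597, -0.018). The loose bottle is at (0.457, -0.311).

```bash
cat >> h.py <<'E'
def go(P,yaw=None):
    s=state(); M=R.from_rotvec(s["orientation"]).as_matrix(); d=M.T@(np.array(P)-s["tcp_pos"])
    y=np.degrees(np.arctan2(M[1,1],M[0,1])); t=0 if yaw is None else -((yaw-y+90)%180-90)
    print("t",round(s["time"],2),"tcp",s["tcp_pos"].round(4),"yaw",y.round(2),"tilt",M[2].round(4),"delta",d.round(4),"turn",np.radians(t).round(4))
E
python3 -c "
from h import *
go([.597,-.0177,.2],9.1)"
```

```text
t 0.5 tcp [0.2546 0.6251 0.2313] yaw 67.84 tilt [ 0.e+00 -1.e-04 -1.e+00] delta [-0.5596 -0.4661  0.0313] turn 1.0252
```

Emit:
{"op": "arm_command", "data": {
  "motion": [
    {"delta_pos":[-0.56,-0.466,0.01],"turn":1.025},
    {"delta_pos":[-0.56,-0.466,0.01],"turn":1.025},
    {"delta_pos":[-0.56,-0.466,0.01],"turn":1.025},
    {"delta_pos":[-0.56,-0.466,0.01],"turn":1.025},
    {"delta_pos":[-0.56,-0.466,0.01],"turn":1.025},
    {"delta_pos":[-0.56,-0.466,0.01],"turn":1.025},
    {"delta_pos":[-0.56,-0.466,0.01],"turn":1.025},
    {"delta_pos":[-0.56,-0.466,0.01],"turn":1.025},
    {"delta_pos":[-0.56,-0.466,0.01],"turn":1.025},
    {"delta_pos":[-0.56,-0.466,0.01],"turn":1.025},
    {"delta_pos":[-0.56,-0.466,0.01],"turn":1.025},
    {"delta_pos":[-0.56,-0.466,0.01],"turn":1.025}
  ],
  "claw": 1
}}

```text
time: 1.5
tcp_pos: [0.4905, 0.1821, 0.2248]
orientation: [-2.038, -2.391, -0.001]
wrist_force: [1.4, 0.5, 0.0]
finger_gap: 1.001
gripper_force: 0.0
```

```bash
python3 -c "
from h import *
go([.597,-.0177,.2],9.1)"
```

```text
t 1.5 tcp [0.4905 0.1821 0.2248] yaw 9.12 tilt [ 6.e-04  6.e-04 -1.e+00] delta [-0.2142  0.0735  0.0247] turn 0.0004
```

Emit:
{"op": "arm_command", "data": {
  "motion": [
    {"delta_pos":[-0.214,0.0735,0.01],"turn":0},
    {"delta_pos":[-0.214,0.0735,0.01],"turn":0},
    {"delta_pos":[-0.214,0.0735,0.01],"turn":0},
    {"delta_pos":[-0.214,0.0735,0.01],"turn":0},
    {"delta_pos":[-0.214,0.0735,0.01],"turn":0},
    {"delta_pos":[-0.214,0.0735,0.025],"turn":0},
    {"delta_pos":[-0.214,0.0735,0.025],"turn":0},
    {"delta_pos":[-0.214,0.0735,0.025],"turn":0}
  ]
}}

```text
time: 2.17
tcp_pos: [0.5961, -0.017, 0.1987]
orientation: [-2.041, -2.388, 0.002]
wrist_force: [1.0, 0.3, 0.4]
finger_gap: 1.002
gripper_force: 0.0
```

```bash
python3 -c "
from h import *
go([.597,-.0177,.087],9.1)
cv2.imwrite('pics/c2.png',np.hstack([cv2.resize(grab_frame('side')[90:270,240:440],None,fx=2,fy=2),cv2.resize(grab_frame('top')[90:270,240:440],None,fx=2,fy=2)]))"
```

```text
t 2.17 tcp [ 0.5961 -0.017   0.1987] yaw 8.97 tilt [-5.0e-04 -1.5e-03 -1.0e+00] delta [-0.0007  0.0009  0.1117] turn -0.0023
```

View pics/c2.png

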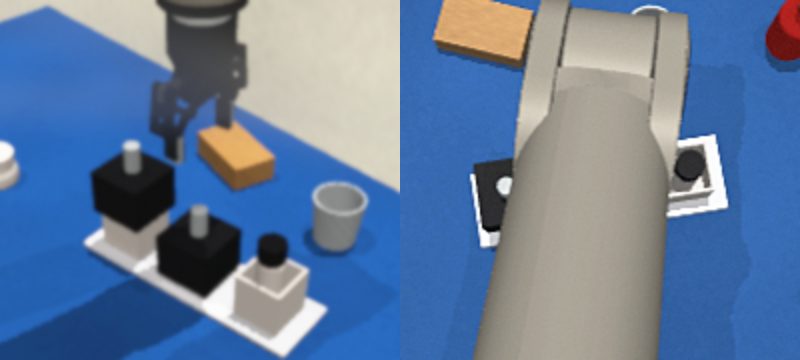

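The gripper hangs over the low cover's knob, clear of the high cover, with its fingers lined up across the row. Going down and gripping.

Emit:
{"op": "arm_command", "data": {
  "motion": [
    {"delta_pos":[0,0.001,0.04],"turn":0},
    {"delta_pos":[0,0.001,0.07],"turn":0},
    {"delta_pos":[0,0.001,0.09],"turn":0},
    {"delta_pos":[0,0.001,0.105],"turn":0},
    {"delta_pos":[0,0.001,0.111],"turn":0},
    {"delta_pos":[0,0.001,0.111],"turn":0},
    {"delta_pos":[0,0.001,0.111],"turn":0}
  ]
}}

```text
time: 2.85
tcp_pos: [0.5977, -0.0148, 0.0894]
orientation: [2.037, 2.391, 0.001]
wrist_force: [1.1, 0.5, 0.1]
finger_gap: 0.998
gripper_force: 0.0
```

Emit:
{"op": "arm_command", "data": {
  "motion": [
    {"delta_pos":[0,0,0],"turn":0},
    {"delta_pos":[0,0,0],"turn":0},
    {"delta_pos":[0,0,0],"turn":0},
    {"delta_pos":[0,0,0],"turn":0},
    {"delta_pos":[0,0,0],"turn":0},
    {"delta_pos":[0,0,0],"turn":0},
    {"delta_pos":[0,0,0],"turn":0},
    {"delta_pos":[0,0,0],"turn":0},
    {"delta_pos":[0,0,0],"turn":0},
    {"delta_pos":[0,0,0],"turn":0},
    {"delta_pos":[0,0,0],"turn":0},
    {"delta_pos":[0,0,0],"turn":0}
  ],
  "claw": -1,
  "grip_force": 50
}}

```text
time: 3.85
tcp_pos: [0.5975, -0.0155, 0.0889]
orientation: [2.038, 2.391, 0.001]
wrist_force: [-2.7, 0.9, 7.5]
finger_gap: 0.238
gripper_force: 48.6
```

```bash
python3 -c "
from h import *
go([.597,-.0177,.168],9.1);print(state()['wrist_force'])"
```

```text
t 3.85 tcp [ 0.5975 -0.0155  0.0889] yaw 9.11 tilt [ 2.e-04  4.e-04 -1.e+00] delta [-0.0021 -0.0008 -0.0791] turn 0.0001
[-2.69363156  0.88533301  7.47498678]
```

Emit:
{"op": "arm_command", "data": {
  "motion": [
    {"delta_pos":[0,0,-0.008],"turn":0},
    {"delta_pos":[0,0,-0.016],"turn":0},
    {"delta_pos":[0,0,-0.024],"turn":0},
    {"delta_pos":[0,0,-0.032],"turn":0},
    {"delta_pos":[0,0,-0.042],"turn":0},
    {"delta_pos":[0,0,-0.052],"turn":0},
    {"delta_pos":[0,0,-0.062],"turn":0},
    {"delta_pos":[0,0,-0.072],"turn":0},
    {"delta_pos":[0,0,-0.082],"turn":0},
    {"delta_pos":[0,0,-0.09],"turn":0},
    {"delta_pos":[0,0,-0.09],"turn":0}
  ]
}}

```text
time: 4.77
tcp_pos: [0.5981, -0.0156, 0.1803]
orientation: [2.037, 2.39, 0.003]
wrist_force: [-0.2, 0.5, -0.4]
finger_gap: 0.24
gripper_force: 49.0
```

```bash
python3 -c "
from h import *
go([.445,0,.178],0);print(state()['wrist_force'],state()['finger_gap'])
cv2.imwrite('pics/c3.png',cv2.resize(grab_frame('side')[80:300,220:500],None,fx=2,fy=2))"
```

```text
t 4.77 tcp [ 0.5981 -0.0156  0.1803] yaw 9.1 tilt [ 1.0e-04  2.2e-03 -1.0e+00] delta [ 0.0396 -0.1487  0.002 ] turn 0.1589
[-0.18532876  0.50501975 -0.40149744] 0.24015579619612618
```

View pics/c3.png

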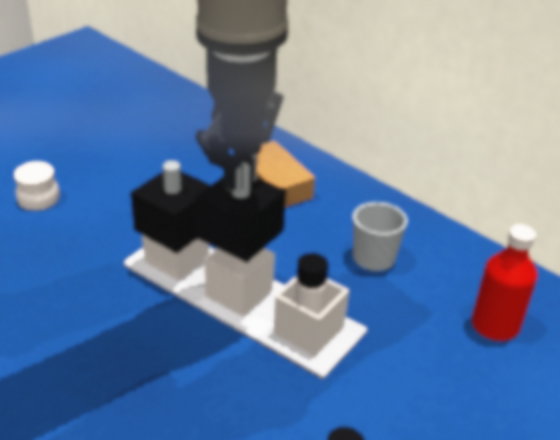

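```bash
python3 -c "
from h import *
print(state()['wrist_force'])
a=np.radians(9.1);Q=np.array([[np.cos(a),-np.sin(a)],[np.sin(a),np.cos(a)]])
for z in(.065,.085,.105): 
  for c in((-.039,-.039),(-.039,.039),(.039,-.039)): print(z,c,((proj('side',[*(Q@c+[.5975,-.0165]),z])-[220,80])*2).round())"
```

```text
[-0.20157621 -0.35774103 -1.65673768]
0.065 (-0.039, -0.039) [243. 288.]
0.065 (-0.039, 0.039) [195. 262.]
0.065 (0.039, -0.039) [281. 256.]
0.085 (-0.039, -0.039) [244. 276.]
0.085 (-0.039, 0.039) [194. 250.]
0.085 (0.039, -0.039) [281. 244.]
0.105 (-0.039, -0.039) [244. 263.]
0.105 (-0.039, 0.039) [194. 238.]
0.105 (0.039, -0.039) [282. 232.]
```

Emit:
{"op": "arm_command", "data": {
  "motion": [
    {"delta_pos":[0,-0.03,0],"turn":0},
    {"delta_pos":[0,-0.06,0],"turn":0},
    {"delta_pos":[0,-0.09,0],"turn":0},
    {"delta_pos":[0.01,-0.12,0],"turn":0.04},
    {"delta_pos":[0.025,-0.14,0],"turn":0.1},
    {"delta_pos":[0.04,-0.149,0],"turn":0.159},
    {"delta_pos":[0.04,-0.149,0.02],"turn":0.159},
    {"delta_pos":[0.04,-0.149,0.045],"turn":0.159},
    {"delta_pos":[0.04,-0.149,0.07],"turn":0.159},
    {"delta_pos":[0.04,-0.149,0.085],"turn":0.159},
    {"delta_pos":[0.04,-0.149,0.09],"turn":0.159},
    {"delta_pos":[0.04,-0.149,0.09],"turn":0.159}
  ]
}}

```text
time: 5.82
tcp_pos: [0.4429, -0.0, 0.0874]
orientation: [-2.221, -2.22, 0.004]
wrist_force: [0.4, 0.4, -0.9]
finger_gap: 0.238
gripper_force: 49.3
```

```bash
python3 -c "
from h import *
go([.445,0,.0749],0);print(state()['wrist_force'],state()['finger_gap'])"
```

```text
t 5.82 tcp [ 0.4429 -0.      0.0874] yaw -0.02 tilt [-0.0012 -0.0027 -1.    ] delta [0.     0.0021 0.0125] turn -0.0003
[ 0.42784598  0.38329084 -0.87281851] 0.23815470388898555
```

Emit:
{"op": "arm_command", "data": {
  "motion": [
    {"delta_pos":[0,0,0.003],"turn":0},
    {"delta_pos":[0,0,0.006],"turn":0},
    {"delta_pos":[0,0,0.008],"turn":0},
    {"delta_pos":[0,0,0.01],"turn":0},
    {"delta_pos":[0,0,0.011],"turn":0},
    {"delta_pos":[0,0,0.012],"turn":0},
    {"delta_pos":[0,0,0.012],"turn":0},
    {"delta_pos":[0,0,0.012],"turn":0}
  ]
}}

```text
time: 6.48
tcp_pos: [0.4439, 0.0003, 0.0765]
orientation: [-2.222, -2.221, -0.0]
wrist_force: [0.1, 0.4, -1.2]
finger_gap: 0.239
gripper_force: 49.3
```

```bash
python3 -c "
from h import *
go([.445,0,.0749],0);print(state()['wrist_force'],state()['finger_gap'])
cv2.imwrite('pics/c4.png',cv2.resize(grab_frame('side')[130:330,180:440],None,fx=2.5,fy=2.5))"
```

```text
t 6.48 tcp [4.439e-01 3.000e-04 7.650e-02] yaw -0.01 tilt [ 0.  0. -1.] delta [-0.0003  0.0011  0.0016] turn -0.0002
[ 0.13715566  0.38895    -1.21828118] 0.2390589090889215
```

View pics/c4.png

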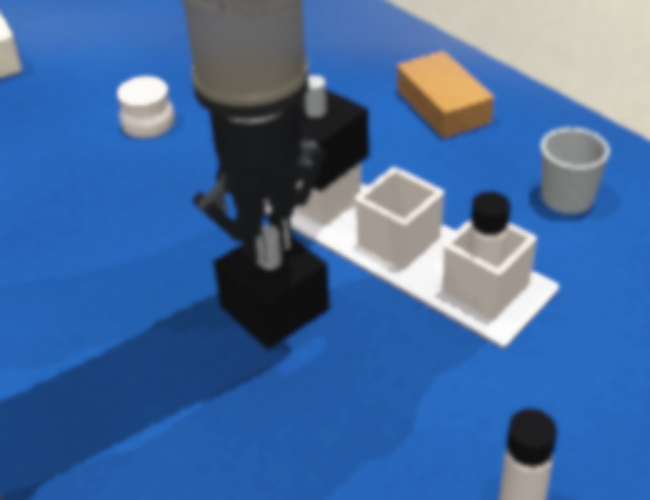

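The middle cell is now open and empty (about (400,215) in the crop), and the cover hangs just above the bench. I'll lower it into contact.

Emit:
{"op": "arm_command", "data": {
  "motion": [
    {"delta_pos":[0,0,0.001],"turn":0},
    {"delta_pos":[0,0,0.0015],"turn":0},
    {"delta_pos":[0,0,0.002],"turn":0},
    {"delta_pos":[0,0,0.002],"turn":0},
    {"delta_pos":[0,0,0.002],"turn":0}
  ]
}}

```text
time: 6.95
tcp_pos: [0.444, 0.0004, 0.0748]
orientation: [-2.221, -2.221, -0.001]
wrist_force: [-4.2, 0.4, 15.2]
finger_gap: 0.239
gripper_force: 51.1
```

Emit:
{"op": "arm_command", "data": {
  "motion": [
    {"delta_pos":[0,0,-0.001],"turn":0},
    {"delta_pos":[0,0,-0.001],"turn":0},
    {"delta_pos":[0,0,-0.001],"turn":0},
    {"delta_pos":[0,0,-0.001],"turn":0},
    {"delta_pos":[0,0,-0.001],"turn":0},
    {"delta_pos":[0,0,-0.001],"turn":0},
    {"delta_pos":[0,0,-0.001],"turn":0},
    {"delta_pos":[0,0,-0.001],"turn":0}
  ],
  "claw": 1
}}

```text
time: 7.62
tcp_pos: [0.4438, 0.0004, 0.0754]
orientation: [-2.221, -2.221, 0.0]
wrist_force: [-0.3, -0.8, -0.3]
finger_gap: 0.994
gripper_force: 0.0
```

Emit:
{"op": "arm_command", "data": {
  "motion": [
    {"delta_pos":[0,0,-0.02],"turn":0},
    {"delta_pos":[0,0,-0.045],"turn":0},
    {"delta_pos":[0,0,-0.075],"turn":0},
    {"delta_pos":[0,0,-0.105],"turn":0},
    {"delta_pos":[0,0,-0.12],"turn":0},
    {"delta_pos":[0,0,-0.12],"turn":0}
  ]
}}

```text
time: 8.12
tcp_pos: [0.4454, 0.0006, 0.1985]
orientation: [2.22, 2.22, 0.008]
wrist_force: [1.1, -0.1, 0.2]
finger_gap: 1.0
gripper_force: 0.0
```

```bash
python3 -c "
from h import *
go([.4566,-.312,.19],-34.3);s=state();print(s['finger_gap'],s['qpos'])"
```

```text
t 8.12 tcp [0.4454 0.0006 0.1985] yaw -0.01 tilt [ 0.0022  0.0046 -1.    ] delta [-0.3126  0.0112  0.0078] turn 0.5985
0.999600380751359 [-0.72837475  0.07477406  0.62173786  2.16531357 -0.05728117  0.91142874
 -0.07315376]
```

Emit:
{"op": "arm_command", "data": {
  "motion": [
    {"delta_pos":[-0.3126,0.011,0],"turn":-0.159},
    {"delta_pos":[-0.3126,0.011,0],"turn":-0.159},
    {"delta_pos":[-0.3126,0.011,0],"turn":-0.159},
    {"delta_pos":[-0.3126,0.011,0],"turn":-0.159},
    {"delta_pos":[-0.3126,0.011,0],"turn":-0.159},
    {"delta_pos":[-0.3126,0.011,0],"turn":-0.159},
    {"delta_pos":[-0.3126,0.011,0],"turn":-0.159},
    {"delta_pos":[-0.3126,0.011,0],"turn":-0.159},
    {"delta_pos":[-0.3126,0.011,0],"turn":-0.159},
    {"delta_pos":[-0.3126,0.011,0.01],"turn":-0.159},
    {"delta_pos":[-0.3126,0.011,0.01],"turn":-0.159}
  ]
}}

```text
time: 9.03
tcp_pos: [0.454, -0.3114, 0.1832]
orientation: [-2.037, -2.389, 0.001]
wrist_force: [-0.0, 0.1, -1.5]
finger_gap: 1.0
gripper_force: 0.0
```

```bash
python3 - <<'E'
from h import *
S=grab_frame('side');T=grab_frame('top')
# cell rim: white inner/outer contour in the top view
m=((T[:,:,2]>150)).astype(np.uint8); m[:150]=0;m[220:]=0;m[:,:260]=0;m[:,420:]=0
go([.4566,-.312,.073],9.1)
# project cell rim prediction
a=np.radians(9.1);Q=np.array([[np.cos(a),-np.sin(a)],[np.sin(a),np.cos(a)]])
for cam,I in(("side",S),("top",T)):
    J=cv2.resize(I,None,fx=3,fy=3)
    for h,z,col in((.032,.072,(0,0,255)),(.028,.072,(0,200,0))):
        P=np.array([(proj(cam,[*(Q@np.array(c)*h+[.597,-.0177]),z])+.5)*3-.5 for c in((-1,-1),(-1,1),(1,1),(1,-1))])
        cv2.polylines(J,[P.round().astype(int)],True,col,1)
    for z in(.11,.0):
        for t in np.linspace(0,6.28,40):
            p=(proj(cam,[.4566+.018*np.cos(t),-.312+.018*np.sin(t),z])+.5)*3; cv2.circle(J,tuple(p.astype(int)),0,(0,255,255),-1)
    x,y=(290,150) if cam=="side" else (270,150)
    K=J[y*3:(y+195)*3,x*3:(x+130)*3] if cam=="side" else J[150*3:(150+195)*3,350*3:480*3]
    globals()[cam]=K
cv2.imwrite("pics/c5.png",np.hstack([side,top])); cv2.imwrite("pics/top_full.png",T)
E
```

```text
t 9.13 tcp [ 0.4546 -0.3109  0.1845] yaw 9.18 tilt [ 0.0012 -0.0014 -1.    ] delta [-0.0015  0.002   0.1115] turn 0.0014
```

View pics/c5.png

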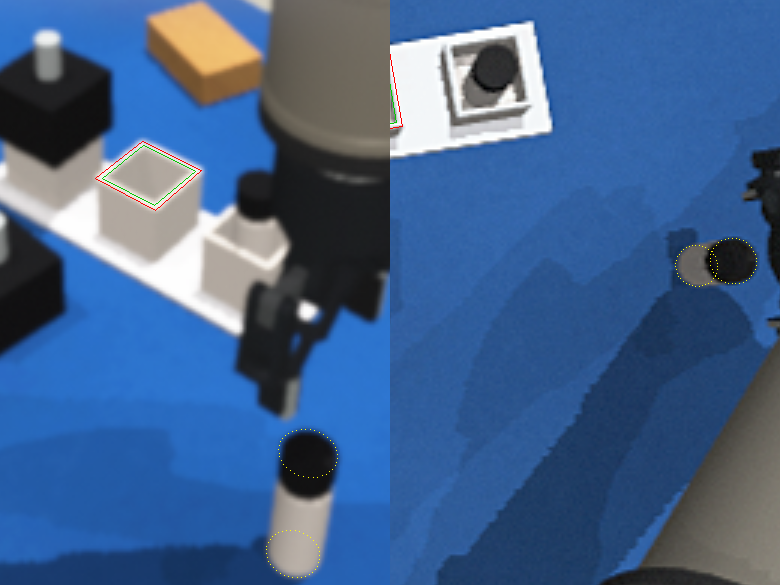

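The projected rim (about (148,175) in the crop) and the bottle circles match the picture to about 1 px, so both positions hold. Going down to grip the bottle's cap end.

Emit:
{"op": "arm_command", "data": {
  "motion": [
    {"delta_pos":[-0.001,0.002,0.035],"turn":0},
    {"delta_pos":[-0.001,0.002,0.065],"turn":0},
    {"delta_pos":[-0.001,0.002,0.09],"turn":0},
    {"delta_pos":[-0.001,0.002,0.105],"turn":0},
    {"delta_pos":[-0.001,0.002,0.112],"turn":0},
    {"delta_pos":[-0.001,0.002,0.112],"turn":0},
    {"delta_pos":[-0.001,0.002,0.112],"turn":0}
  ]
}}

```text
time: 9.72
tcp_pos: [0.4574, -0.3126, 0.0741]
orientation: [2.037, 2.391, 0.0]
wrist_force: [0.6, -0.4, -0.4]
finger_gap: 1.002
gripper_force: 0.0
```

Emit:
{"op": "arm_command", "data": {
  "motion": [
    {"delta_pos":[0,0,0],"turn":0},
    {"delta_pos":[0,0,0],"turn":0},
    {"delta_pos":[0,0,0],"turn":0},
    {"delta_pos":[0,0,0],"turn":0},
    {"delta_pos":[0,0,0],"turn":0},
    {"delta_pos":[0,0,0],"turn":0},
    {"delta_pos":[0,0,0],"turn":0},
    {"delta_pos":[0,0,0],"turn":0},
    {"delta_pos":[0,0,0],"turn":0},
    {"delta_pos":[0,0,0],"turn":0}
  ],
  "claw": -1,
  "grip_force": 40
}}

```text
time: 10.55
tcp_pos: [0.4571, -0.3132, 0.0741]
orientation: [2.038, 2.39, 0.0]
wrist_force: [-1.9, 0.9, 8.7]
finger_gap: 0.416
gripper_force: 39.1
```

```bash
python3 -c "
from h import *
go([.597,-.0177,.24],9.1);print(state()['finger_gap'],state()['wrist_force'],state()['gripper_force'])"
```

```text
t 10.55 tcp [ 0.4571 -0.3132  0.0741] yaw 9.1 tilt [-3.e-04  7.e-04 -1.e+00] delta [ 0.2696  0.1849 -0.1659] turn -0.0001
0.41613885396853395 [-1.89875712  0.85633403  8.73602696] 39.070889353752136
```

Emit:
{"op": "arm_command", "data": {
  "motion": [
    {"delta_pos":[0,0,-0.01],"turn":0},
    {"delta_pos":[0,0,-0.03],"turn":0},
    {"delta_pos":[0,0,-0.055],"turn":0},
    {"delta_pos":[0,0,-0.08],"turn":0},
    {"delta_pos":[0,0,-0.105],"turn":0},
    {"delta_pos":[0,0,-0.13],"turn":0},
    {"delta_pos":[0.01,0.007,-0.15],"turn":0},
    {"delta_pos":[0.026,0.018,-0.16],"turn":0},
    {"delta_pos":[0.048,0.033,-0.166],"turn":0},
    {"delta_pos":[0.073,0.05,-0.166],"turn":0},
    {"delta_pos":[0.098,0.067,-0.166],"turn":0},
    {"delta_pos":[0.123,0.084,-0.166],"turn":0}
  ]
}}

```text
time: 11.55
tcp_pos: [0.5206, -0.177, 0.2404]
orientation: [2.039, 2.39, 0.001]
wrist_force: [-0.2, -0.7, -1.4]
finger_gap: 0.408
gripper_force: 40.2
```

```bash
python3 -c "
from h import *
go([.597,-.0177,.24],9.1);print(state()['finger_gap'],state()['wrist_force'],state()['gripper_force'])"
```

```text
t 11.55 tcp [ 0.5206 -0.177   0.2404] yaw 9.07 tilt [ 1.e-04  8.e-04 -1.e+00] delta [0.1453 0.1005 0.0005] turn -0.0005
0.4077815338582314 [-0.22571924 -0.72052993 -1.44567693] 40.15052855014801
```

Emit:
{"op": "arm_command", "data": {
  "motion": [
    {"delta_pos":[0.025,0.017,0],"turn":0},
    {"delta_pos":[0.05,0.034,0],"turn":0},
    {"delta_pos":[0.075,0.052,0],"turn":0},
    {"delta_pos":[0.1,0.069,0],"turn":0},
    {"delta_pos":[0.12,0.083,0],"turn":0},
    {"delta_pos":[0.137,0.094,0],"turn":0},
    {"delta_pos":[0.145,0.1,0],"turn":0},
    {"delta_pos":[0.145,0.1,0.02],"turn":0},
    {"delta_pos":[0.145,0.1,0.04],"turn":0},
    {"delta_pos":[0.145,0.1,0.06],"turn":0},
    {"delta_pos":[0.145,0.1,0.06],"turn":0},
    {"delta_pos":[0.145,0.1,0.06],"turn":0}
  ]
}}

```text
time: 12.55
tcp_pos: [0.5957, -0.02, 0.1796]
orientation: [-2.039, -2.389, 0.002]
wrist_force: [-0.1, 0.4, -0.6]
finger_gap: 0.408
gripper_force: 40.2
```

```bash
python3 -c "
from h import *
go([.597,-.0177,.0861],9.1);print(state()['finger_gap'],state()['wrist_force'],state()['gripper_force'])
cv2.imwrite('pics/c6.png',cv2.resize(grab_frame('side')[100:280,240:440],None,fx=3.2,fy=3.2))"
```

```text
t 12.55 tcp [ 0.5957 -0.02    0.1796] yaw 9.05 tilt [-5.0e-04 -1.5e-03 -1.0e+00] delta [0.0021 0.0018 0.0935] turn -0.0009
0.4075065481669335 [-0.08550033  0.38768453 -0.59790624] 40.23833513259888
```

View pics/c6.png

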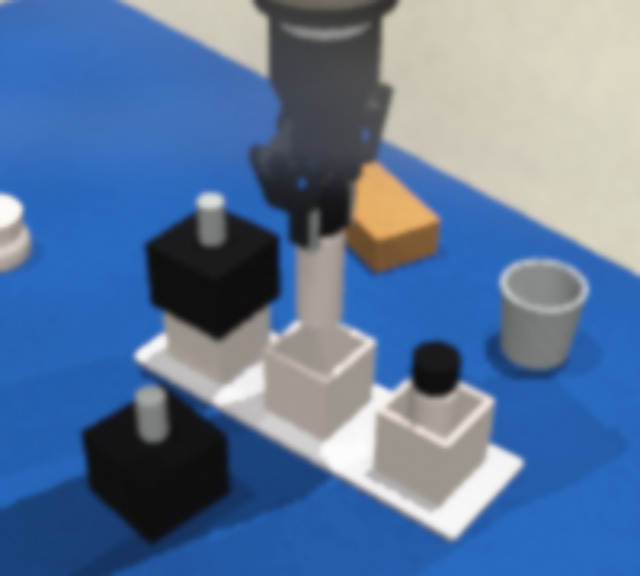

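The bottle hangs upright over the middle cell (about (320,330)), and the removed cover stands knob up at (155,460). I'll lower it in.

Emit:
{"op": "arm_command", "data": {
  "motion": [
    {"delta_pos":[0.002,0.002,0.01],"turn":0},
    {"delta_pos":[0.002,0.002,0.025],"turn":0},
    {"delta_pos":[0.002,0.002,0.04],"turn":0},
    {"delta_pos":[0.002,0.002,0.055],"turn":0},
    {"delta_pos":[0.002,0.002,0.068],"turn":0},
    {"delta_pos":[0.002,0.002,0.078],"turn":0},
    {"delta_pos":[0.002,0.002,0.085],"turn":0},
    {"delta_pos":[0.002,0.002,0.089],"turn":0},
    {"delta_pos":[0.002,0.002,0.09],"turn":0},
    {"delta_pos":[0.002,0.002,0.091],"turn":0},
    {"delta_pos":[0.002,0.002,0.091],"turn":0},
    {"delta_pos":[0.002,0.002,0.091],"turn":0}
  ]
}}

```text
time: 13.6
tcp_pos: [0.5982, -0.0169, 0.0889]
orientation: [2.038, 2.39, 0.001]
wrist_force: [0.4, -0.4, -2.2]
finger_gap: 0.408
gripper_force: 40.2
```

```bash
python3 -c "
from h import *
go([.597,-.0177,.0861],9.1);print(state()['finger_gap'],state()['wrist_force'],state()['gripper_force'])"
```

```text
t 13.6 tcp [ 0.5982 -0.0169  0.0889] yaw 9.11 tilt [-0.e+00  7.e-04 -1.e+00] delta [-0.0006 -0.0013  0.0028] turn 0.0001
0.4082759985884373 [ 0.39757966 -0.36105407 -2.21180927] 40.23949921131134
```

Emit:
{"op": "arm_command", "data": {
  "motion": [
    {"delta_pos":[0,-0.001,0.001],"turn":0},
    {"delta_pos":[0,-0.001,0.0018],"turn":0},
    {"delta_pos":[0,-0.001,0.0024],"turn":0},
    {"delta_pos":[0,-0.001,0.003],"turn":0},
    {"delta_pos":[0,-0.001,0.003],"turn":0},
    {"delta_pos":[0,-0.001,0.003],"turn":0}
  ]
}}

```text
time: 14.1
tcp_pos: [0.5971, -0.0171, 0.0861]
orientation: [2.038, 2.391, 0.001]
wrist_force: [-3.5, 0.4, 11.7]
finger_gap: 0.411
gripper_force: 41.8
```

Emit:
{"op": "arm_command", "data": {
  "motion": [
    {"delta_pos":[0,0,-0.0005],"turn":0},
    {"delta_pos":[0,0,-0.0005],"turn":0},
    {"delta_pos":[0,0,-0.0005],"turn":0},
    {"delta_pos":[0,0,-0.0005],"turn":0},
    {"delta_pos":[0,0,-0.0005],"turn":0},
    {"delta_pos":[0,0,-0.0005],"turn":0},
    {"delta_pos":[0,0,-0.0005],"turn":0},
    {"delta_pos":[0,0,-0.0005],"turn":0}
  ],
  "claw": 1
}}

```text
time: 14.77
tcp_pos: [0.5969, -0.017, 0.0859]
orientation: [-2.038, -2.391, 0.0]
wrist_force: [0.4, -0.2, 0.6]
finger_gap: 0.998
gripper_force: 0.0
```

Emit:
{"op": "arm_command", "data": {
  "motion": [
    {"delta_pos":[0,0,-0.01],"turn":0},
    {"delta_pos":[0,0,-0.03],"turn":0},
    {"delta_pos":[0,0,-0.06],"turn":0},
    {"delta_pos":[0,0,-0.095],"turn":0},
    {"delta_pos":[0,0,-0.13],"turn":0},
    {"delta_pos":[0,0,-0.15],"turn":0},
    {"delta_pos":[0,0,-0.15],"turn":0},
    {"delta_pos":[0,0,-0.15],"turn":0}
  ]
}}

```text
time: 15.43
tcp_pos: [0.5974, -0.017, 0.2376]
orientation: [2.037, 2.39, 0.004]
wrist_force: [-0.3, 0.5, -0.8]
finger_gap: 0.999
gripper_force: 0.0
```

```bash
python3 -c "
from h import *
s=state();print(s['time'],s['tcp_pos'],s['finger_gap'],s['wrist_force'])
cv2.imwrite('pics/c7.png',cv2.resize(grab_frame('side')[100:280,240:440],None,fx=3.2,fy=3.2))"
```

```text
15.4333 [ 0.59739019 -0.01704044  0.23764571] 0.9991624703488299 [-0.28727187  0.47438704 -0.81902785]
```

View pics/c7.png

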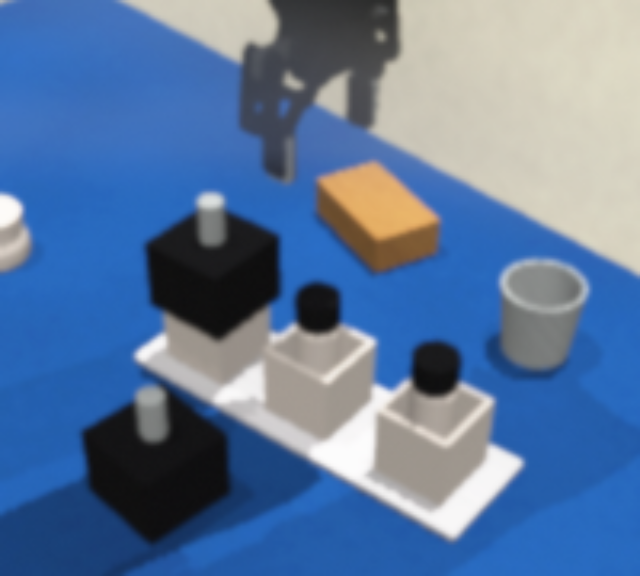

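The bottle stands upright in the middle cell (cap at (318,308)). The high cover is undisturbed at (212,265), the low cover stands knob up on the bench, and the gripper is clear.

```bash
python3 -c "
from bench import *
print(sign_off())"
```

```text
the job is handed in; nothing more can be done
None
```

The ink bottle stands upright in the middle cell, the low cover stands knob up on the bench, the high cover was left alone, and the job is handed in at about 15.5 s of the 61 s allowed.

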